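Seat a bearing cover, then carry its circlip down to the groove

ROBOT

A 7-joint arm with a two-finger parallel gripper is mounted at the origin on a cart in front of the work surface, level with it; the furniture and walls round the work are solid. World frame = base frame: x ahead of the robot, y to its left, z up, the work surface at z = 0. Lengths are in m, angles in rad, forces in N, time in s.
With the tool pointing down it reaches from about 0.4 to 0.9 m from the base axis. Payload 5.6 kg.
Tool frame: the origin (TCP) lies on the centre line of the jaws, within the pads' length; the fingertips stand 11 mm ahead of it and the grasp point (between the pads) lies 8 mm behind it; z points along the fingers, y is the line along which they close (so a half turn about z gives the same grasp; the last joint's range is limited). The gripper opens to 92 mm and grips with 3 to 60 N. Pads are 20 mm wide; open, the fingers measure 128 mm over their backs; the gripper's body (75 mm by 189 mm) begins 69 mm behind the grasp point.
Start: joints at [-0.043, 0.468, -0.012, 1.603, 0.006, 1.071, -0.056], TCP at [0.65, -0, 0.226] pointing down, gripper open.
Joint ranges: [-2.53, 2.53], [-0.31, 2.02], [-1.57, 1.55], [0.28, 2.44], [-1.29, 4.43], [0.15, 1.84], [-2.92, 2.92]. Speed limits (rad/s): [2.57, 2.57, 3.14, 3.14, 3.14, 3.14, 3.14].

INTERFACE

Orientations are given as a unit quaternion [x, y, z, w].
In Python, from rig import manip gives the robot as it stands.
- The arm moves only by the shell command python3 -m jog 'ROWS'. ROWS is JSON, a list of rows, each an object of numbers: "rx", "ry", "rz": the turn, a rotation vector about the tool's x, y, z in units of 6 degrees (1.0 is 6 degrees); "x", "y", "z": the shift along the tool's x, y, z in units of 25 mm (1.0 is 25 mm); "hand": the finger opening in mm, from 0 to 91.9. A call has exactly 10 rows; each row shifts and turns the commanded pose from where the row before left it, along the tool's axes as they then stand; what a row does not reach is not made up. A row lasts 1/12 s, in which the tool goes at most 41.7 mm and 7.16 degrees, less where a joint would pass 70% of its speed; a pose out of reach is approached as far as the arm can. A call is refused whole if a number of a shift passes 1 or a number of a turn 1, either way. A call with a gripper value outside its range is refused whole. The fingers move at their own pace and stop on an object; the grip force is fixed at half the most. Time passes only in rows, so rows that do not move let the fingers close, or fill a call up. It gives the time, the measured TCP pose, the force, the opening and the grip force at its end, in the units of the state.
- manip.sense(): the state, without advancing time (a new reading comes with each control period).
- manip.read_camera(name): name is "scene" or "side" or "wrist"; returns a dict with "img" (384x512x3 uint8, red, green, blue), "depth" (384x512 float32, m along the optical axis (not along the pixel's ray), 0 where there is no reading), "camera_matrix" (3x3 intrinsics, pixels), "R" (3x3) and "t" (3): a world point X has camera coordinates R X + t; the wrist camera has in their place "tool_from_camera" (4x4, takes a point from camera to tool coordinates, whose origin is the TCP and whose axes are the flange's). Camera axes: x right, y down, z forward; pixel columns grow to the right and rows downward; lengths in m; the calibration is good to about 2 mm. A picture is of the moment at which its call begins: read the wrist's pose just before it.
- manip.sign_off(): hands the job in; it is judged then, once.
The state is a dict: "time": time; "joint_positions": joint angles; "qd": joint speeds; "joint_efforts": joint torques, N m; "ee_pos": TCP position; "eef_rot": TCP orientation; "contact_force": force on the tool from outside, world axes, zero at the start; "wrist_torque": the same for the moment, N m; "finger_gap": finger opening in m; "grasp_force": force on a finger pad.
Only numpy, scipy, OpenCV 4.12 (cv2) and the standard library are available. Lean on these libraries where they do the work, as an engineer would, in place of code of your own. Each camera call takes 0.05 s, during which the arm holds its last target. There are 200 camera calls.

TASK

Set the loose bearing cover over the axle stub so that it sits fully home and level in the housing's rim, and let go of it. Then take the circlip pliers by the red handles, squeeze them fully so that the circlip on their tips spreads, lift it and slide it level down over the axle stub until it meets the cover's collar, in line with the groove. Finish while holding it there, with the pliers still squeezed in the gripper and the circlip still spread round the stub, nothing let go or put down, so that I can check the groove before it snaps in; do not lean hard on the cover, and leave the other things on the board alone.

Things in the scene. Friction and masses are not known exactly. Their poses are not given: they have to be found in the camera images.
- riser: plywood riser board on two battens, 216 x 680 x 100 mm, fixed on the bench, its long side along y; all the work happens on its top. Origin at the centre of its foot on the bench; the top face is 100 mm above it.
- housing: green bearing housing with a steel rim and an upright steel axle stub in its middle, fixed on the board. Base flange 148 mm across, 12 mm high; body 110 mm across. Origin at the centre of its underside, on the board; z up along the stub. Stub 40 mm in diameter; a dark groove (36 mm in diameter, 5 mm wide) runs round it from 73.5 to 78.5 mm above the origin.
- rim (a point): point on the stub's axis at the height of the housing's flat top rim, 48 mm above the housing's origin. The rim is a ring 110 mm outside and 86 mm inside, open within, down to the bearing 9 mm lower.
- groove (a point): point on the stub's axis, 74 mm above the housing's origin and 0.5 mm above the groove's lower edge: where the underside of the circlip belongs. The top of the cover's collar is at this height once the cover is home.
- shaft_top (a point): centre of the axle stub's end face, 88.5 mm above the housing's origin; its edge is chamfered over the last 4 mm
- cover: loose round aluminium bearing cover, about 0.22 kg, lying right way up on the board. Origin at the centre of its underside, z up. From below: spigot 82 mm across, 3 mm high; flange 104 mm across, 6 mm thick; collar to grip, 60 mm across, 20 mm high. A 44 mm bore goes through. Home, its flange lies on the rim and its origin is 3 mm below point rim, with 2 mm of play to each side.
- collar_top (a point): centre of the top of the cover's collar, 29 mm above the cover's origin
- pliers: circlip pliers with red handles and tips bent down, lying flat and loose on the board, 195 mm long, about 0.12 kg. Origin at the pivot, at the height of the handles' underside; x towards the tips, z up. The tips point to the left (+y, up to 0.35 rad either side). Squeezing the handles drives the tips apart; a spring opens the handles again.
- pliers_grip (a point): where to grip, from above, closing across the handles: midway between them, 58 mm behind the pivot, 9 mm above their underside. The handles are 18 mm high and 61 mm wide over all here, 35 to 38 mm (and parallel) when fully squeezed. That takes about 4 N; 20 to 25 N holds them firmly. The centre of the spread circlip is then 134 mm ahead of this point, along the pliers' x.
- pliers_left (a joint): turn of the left handle and jaw, rad: 0 open (as found), 0.20 or a little more fully squeezed, at the stop
- pliers_right (a joint): the same for the right handle and jaw
- ring: steel circlip, 3 mm thick, about 56 mm across, lying on the board with the pins of the pliers' tips standing loose in the eyes of its two lugs. It is not fixed to the pliers: only its own spring, when spread, holds it on the pins, so it lifts only while the handles are squeezed and drops off if they are let go. Lifted, it is level with the handles' underside.
- ring_centre (a point): origin of the circlip's pose too: on its underside, the centre of its left half, which is the centre of the whole circlip once it is spread (4 mm off while relaxed). z up; when spread, x points away from the pliers.
- ring_opening (a joint): opening of the circlip, rad: 0 relaxed (35 mm wide inside: will not pass the stub), 0.36 to 0.42 with the pliers fully squeezed (round, 45 mm inside: 2.5 mm clear of the stub all round)
- marker: bystander: white marker pen with a black cap, 136 mm long, at the board's front edge; origin at its middle
- solder_spool: bystander: white spool, 52 mm across and 30 mm high, at the board's left end; origin at the centre of its underside
- drift: bystander: pale round rod, 16 mm thick and 106 mm long, at the board's back edge, behind the circlip; origin at its middle

How it is judged:
On the way, in this order (a step that is already met when the one before it is completed fails the run):
1. the cover sits home and level in the housing's rim, round the axle stub, and nothing holds it (horizontal distance between cover and rim below 0.003 m and z of cover in the frame of rim between -0.006 and -0.0015 m and angle between cover's own z axis and vertical below 0.035 rad and contact force between the fingers and cover below 0.1 N and linear speed of cover below 0.02 m/s), for 0.2 s.
2. the circlip is carried, spread, on the pliers' tips, higher than the end of the axle stub (value of joint ring_opening above 0.27 rad and z of ring_centre in the frame of shaft_top above 0 m and contact force between the fingers and pliers above 1 N), for 0.1 s.
At the end, for the whole second after the job is handed in: circlip still, opening > 0.27, within 4.5 mm of the axis and -2 to +2.5 mm of the groove point in height, tilt < 0.1; fingers squeeze the pliers (levers > 0.15, > 2 N), which rest on nothing, and touch nothing else; cover within 3 mm, 1.5 to 6 mm below the rim, tilt < 0.035 (value of joint ring_opening above 0.27 rad and horizontal distance between ring_centre and groove below 0.0045 m and z of ring_centre in the frame of groove between -0.002 and 0.0025 m and angle between ring's own z axis and vertical below 0.1 rad and value of joint each of pliers_left, pliers_right above 0.15 rad and contact force between the fingers and pliers above 2 N and contact force between the fingers and ring below 0.1 N and contact force between the fingers and cover below 0.1 N and contact force between ring and housing below 8 N and contact force between pliers and housing below 2 N and contact force between pliers and riser below 0.5 N and linear speed of ring below 0.02 m/s and horizontal distance between cover and rim below 0.003 m and z of cover in the frame of rim between -0.006 and -0.0015 m and angle between cover's own z axis and vertical below 0.035 rad); the arm keeps its last pose, push and grip.
It fails at once if the cover is leaned on with more than 30 N (contact force between any of ring, pliers and cover above 30 N).
It fails at once if one of the bystanders (marker, solder spool, drift) is pushed more than 30 mm (distance of any of marker, solder_spool, drift from where it was at the start of the episode above 0.03 m).
It also fails if it takes over 54 s, if anything falls off the work surface, if the arm or the gripper's body presses on something with over 40 N, if the wrist force passes 120 N, or if a joint passes its speed limit or range.

## Working session

There is one attempt and no reset: what is moved stays moved. The work goes in short steps, Python scripts to look and compute and a shell command to move; the robot and the scene stay as the last step left them, time stands still between calls to the robot, and variables do not carry over. Pictures are saved under pics/ and viewed, at most 10 in all, crops included, and the job is handed in when it is done.

```bash
ls; mkdir -p pics
cat > h.py <<'E'
import numpy as np, cv2
from rig import manip
from scipy.spatial.transform import Rotation as Rot
def cam(name):
    s=manip.sense(); c=manip.read_camera(name)
    if name=="wrist":
        T=np.eye(4); T[:3,:3]=Rot.from_quat(s["eef_rot"]).as_matrix(); T[:3,3]=s["ee_pos"]
        W=T@np.array(c["tool_from_camera"])
    else:
        W=np.eye(4); R=np.array(c["R"]); W[:3,:3]=R.T; W[:3,3]=-R.T@np.array(c["t"])
    c["W"]=W; return c
def cloud(c):
    d=c["depth"]; K=np.array(c["camera_matrix"]); v,u=np.indices(d.shape)
    P=np.stack([(u-K[0,2])/K[0,0]*d,(v-K[1,2])/K[1,1]*d,d],-1)
    P=P@c["W"][:3,:3].T+c["W"][:3,3]; P[d<=0]=np.nan; return P
E
python3 - <<'E'
from h import *
print(manip.sense())
for n in ["scene","side","wrist"]:
    c=cam(n); np.savez(f"{n}0.npz",**c); cv2.imwrite(f"pics/{n}0.png",c["img"][...,::-1]); print(n,c["W"].round(3).tolist(),c["camera_matrix"])
a=[cv2.imread(f"pics/{n}0.png") for n in ["scene","side","wrist"]]
cv2.imwrite("pics/all0.png",cv2.resize(np.vstack([np.hstack(a[:2]),np.hstack([a[2],a[2]*0])]),(800,600)))
E
```

```text
pics
{'time': 0.0, 'joint_positions': array([-0.04302255,  0.46837624, -0.01158323,  1.60360193,  0.00605245,
        1.07137602, -0.05629682]), 'qd': array([ 0.0016711 ,  0.00028099,  0.00056188,  0.00043041, -0.00011159,
        0.00082007,  0.0010943 ]), 'joint_efforts': array([-3.39112758e-04, -5.20573139e+01, -1.31628491e-02, -2.43752271e+01,
       -5.67366311e-02,  1.73054746e-02,  1.50106093e-04]), 'ee_pos': array([ 6.49453310e-01, -8.03328537e-05,  2.24649917e-01]), 'eef_rot': array([ 7.07117365e-01,  7.07095669e-01, -6.70349512e-04, -5.45761730e-04]), 'contact_force': array([0.26335841, 0.01598526, 0.24533559]), 'wrist_torque': array([0.00239339, 0.02539568, 0.04013826]), 'grasp_force': 0.0, 'finger_gap': 0.09161911159281151}
scene [[-0.565, -0.377, 0.734, -0.178], [-0.825, 0.264, -0.5, 0.541], [-0.005, -0.888, -0.461, 0.581], [0.0, 0.0, 0.0, 1.0]] [[350.36957174   0.         255.72505336]
 [  0.         350.36957174 196.85581392]
 [  0.           0.           1.        ]]
side [[0.991, -0.076, 0.111, 0.458], [-0.134, -0.581, 0.803, -0.755], [0.003, -0.81, -0.586, 0.701], [0.0, 0.0, 0.0, 1.0]] [[442.36967317   0.         254.10669186]
 [  0.         442.36967317 187.81374014]
 [  0.           0.           1.        ]]
wrist [[1.0, -0.0, -0.001, 0.65], [-0.001, -0.962, -0.275, 0.078], [-0.001, 0.275, -0.962, 0.384], [0.0, 0.0, 0.0, 1.0]] [[281.88726774   0.         260.16668986]
 [  0.         281.88726774 189.23633775]
 [  0.           0.           1.        ]]
```

View pics/all0.png

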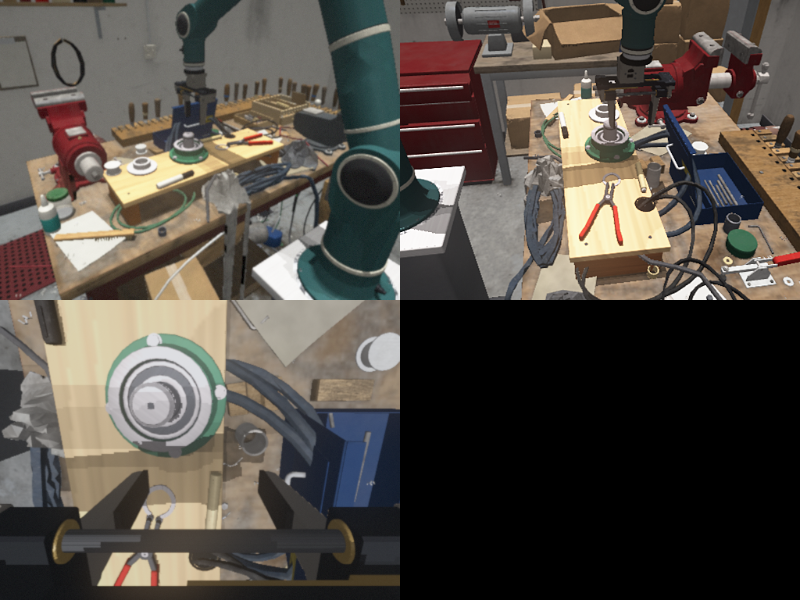

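The wrist view (lower left) shows the housing and stub at about (150,400), the circlip at (160,500) and the pliers below it. In the scene view the cover is left of the housing at about (142,160), with the spool beyond it and the marker in front. Next I'll take positions from the depth clouds.

```bash
cat > m.py <<'E'
from h import *
def fitc(xy):
    for _ in range(8):
        A=np.c_[2*xy,np.ones(len(xy))]; s=np.linalg.lstsq(A,(xy**2).sum(1),rcond=None)[0]
        r=np.sqrt(s[2]+s[:2]@s[:2]); e=abs(np.linalg.norm(xy-s[:2],axis=1)-r)
        xy=xy[e<max(0.0015,1.5*np.median(e))]
    return s[:2],r,len(xy)
E
python3 - <<'E'
from m import *
for n in ["scene","side","wrist"]:
    c=dict(np.load(n+"0.npz")); P=cloud(c).reshape(-1,3); I=c["img"].reshape(-1,3).astype(int)
    ok=np.isfinite(P[:,0])&(P[:,0]>.45)&(P[:,0]<.8)&(abs(P[:,1])<.42)&(P[:,2]>.08)&(P[:,2]<.21)
    P=P[ok];I=I[ok]
    z=P[:,2]; h,e=np.histogram(z,np.arange(.08,.21,.002)); print(n,"board z",np.median(z[(z>.094)&(z<.106)]).round(4)); 
    b=P[(z>.095)&(z<.105)]; print(" board x",np.percentile(b[:,0],[1,99]).round(3),"y",np.percentile(b[:,1],[1,99]).round(3))
    for nm,lo,hi in [("stub",.183,.194),("rim",.144,.152),("coll",.125,.134),("flange",.105,.114)]:
        q=P[(z>lo)&(z<hi)]
        # cluster on 2d
        if len(q)<5: continue
        g=np.zeros((350,840),np.uint8); ij=((q[:,:2]-[.45,-.42])*1000).astype(int); g[ij[:,0],ij[:,1]]=255
        g=cv2.dilate(g,np.ones((7,7))); k,L,st,ce=cv2.connectedComponentsWithStats(g)
        l=L[ij[:,0],ij[:,1]]
        for i in range(1,k):
            w=q[l==i]
            if len(w)>25: print("  ",nm,len(w),"med",np.median(w,0).round(4),"min",w.min(0).round(3),"max",w.max(0).round(3))
    red=(I[:,0]>140)&(I[:,1]<90)&(I[:,2]<90)&(P[:,2]<.14)
    w=P[red]
    if len(w): print("  red",len(w),w.mean(0).round(3),w.min(0).round(3),w.max(0).round(3))
E
```

```text
scene board z 0.1008
 board x [0.46  0.777] y [-0.299  0.369]
   stub 81 med [0.5971 0.0648 0.1885] min [0.585 0.043 0.183] max [0.621 0.081 0.191]
   stub 203 med [0.7152 0.3835 0.1895] min [0.7   0.352 0.183] max [0.797 0.42  0.194]
   stub 36 med [ 0.7572 -0.0674  0.1882] min [ 0.753 -0.092  0.183] max [ 0.761 -0.035  0.194]
   stub 34 med [ 0.7571 -0.1557  0.1886] min [ 0.753 -0.182  0.183] max [ 0.763 -0.13   0.194]
   stub 50 med [0.7569 0.0095 0.1885] min [ 0.754 -0.028  0.183] max [0.761 0.042 0.194]
   rim 242 med [0.5846 0.0767 0.1486] min [0.549 0.007 0.144] max [0.66  0.115 0.152]
   rim 31 med [0.5888 0.071  0.1481] min [0.583 0.048 0.144] max [0.613 0.081 0.151]
   rim 81 med [0.6211 0.3968 0.1492] min [0.617 0.377 0.144] max [0.678 0.42  0.152]
   rim 34 med [0.7381 0.04   0.148 ] min [0.727 0.025 0.144] max [0.749 0.057 0.152]
   rim 37 med [ 0.7487 -0.0249  0.1493] min [ 0.742 -0.08   0.145] max [0.771 0.005 0.152]
   rim 27 med [ 0.7669 -0.0668  0.1475] min [ 0.764 -0.098  0.145] max [ 0.77  -0.031  0.152]
   coll 105 med [0.5596 0.0913 0.1295] min [0.548 0.025 0.12
[... 5657 characters left out ...]
min [ 0.567 -0.227  0.105] max [ 0.58  -0.166  0.114]
   flange 271 med [ 0.6704 -0.1733  0.1097] min [ 0.638 -0.189  0.105] max [ 0.698 -0.166  0.114]
   flange 416 med [ 0.6598 -0.0713  0.1124] min [ 0.652 -0.121  0.105] max [ 0.674 -0.036  0.114]
   flange 195 med [0.7141 0.0801 0.1095] min [0.708 0.066 0.105] max [0.724 0.087 0.114]
   flange 78 med [ 0.7194 -0.1845  0.1093] min [ 0.712 -0.189  0.105] max [ 0.732 -0.18   0.114]
   flange 325 med [0.7822 0.0446 0.1079] min [0.77  0.03  0.105] max [0.8   0.057 0.114]
   flange 74 med [ 0.7751 -0.0281  0.1093] min [ 0.774 -0.06   0.105] max [ 0.776 -0.009  0.114]
  red 343 [ 0.545 -0.2    0.118] [ 0.508 -0.227  0.107] [ 0.579 -0.179  0.12 ]
```

```bash
python3 -m jog '[{"x":1,"y":-0.18,"hand":91},{"x":1,"y":-0.18,"hand":91},{"x":1,"y":-0.18,"hand":91},{"x":1,"y":-0.18,"hand":91},{"x":1,"y":-0.18,"hand":91},{"x":1,"y":-0.18,"hand":91},{"x":1,"y":-0.18,"hand":91},{"x":1,"y":-0.18,"hand":91},{"hand":91},{"hand":91}]'
cat >> m.py <<'E'
def disc(P,cxy,zlo,zhi,R):
    q=P.reshape(-1,3); q=q[np.isfinite(q[:,0])]; q=q[(q[:,2]>zlo)&(q[:,2]<zhi)&(np.hypot(*(q[:,:2]-cxy).T)<R)]
    return q
def hullcirc(q):
    h=cv2.convexHull(q[:,:2].astype(np.float32)*1000)[:,0]
    (c,r)=cv2.minEnclosingCircle(h); f=fitc(h/1000.)
    return np.array(c)/1000,r,f,np.median(q[:,2])
E
python3 - <<'E'
from m import *
c=cam("wrist"); cv2.imwrite("pics/w1.png",c["img"][...,::-1]); P=cloud(c); print(manip.sense()["ee_pos"])
print("collar",hullcirc(disc(P,[.614,.244],.126,.133,.045)))
print("flange",hullcirc(disc(P,[.614,.244],.1065,.112,.07)))
c=dict(np.load("wrist0.npz"));P=cloud(c)
print("stubtop",hullcirc(disc(P,[.604,.06],.186,.192,.03)))
print("rim",hullcirc(disc(P,[.604,.06],.146,.151,.07)))
q=disc(P,[.604,.06],.146,.151,.07); 
print("base",hullcirc(disc(P,[.604,.06],.1095,.114,.085)))
E
```

```text
[ 6.49668599e-01 -5.73001041e-05  2.25011652e-01]invalid input
Traceback (most recent call last):
  File "m.py", line 12, in hullcirc
    h=cv2.convexHull(q[:,:2].astype(np.float32)*1000)[:,0]
      ~~~~~~~~~~~~~~~~~~~~~~~~~~~~~~~~~~~~~~~~~~~~~~~^^^^^
TypeError: 'NoneType' object is not subscriptable
```

View pics/w1.png

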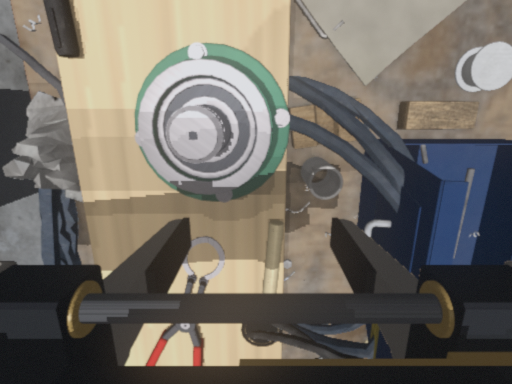

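The picture is the start view again because the jog was refused: stub at (195,135), circlip at (205,258). I'll retry with every key given.

```bash
python3 -m jog '[{"x":1,"y":-0.18,"z":0,"rx":0,"ry":0,"rz":0,"hand":91},{"x":1,"y":-0.18,"z":0,"rx":0,"ry":0,"rz":0,"hand":91},{"x":1,"y":-0.18,"z":0,"rx":0,"ry":0,"rz":0,"hand":91},{"x":1,"y":-0.18,"z":0,"rx":0,"ry":0,"rz":0,"hand":91},{"x":1,"y":-0.18,"z":0,"rx":0,"ry":0,"rz":0,"hand":91},{"x":1,"y":-0.18,"z":0,"rx":0,"ry":0,"rz":0,"hand":91},{"x":1,"y":-0.18,"z":0,"rx":0,"ry":0,"rz":0,"hand":91},{"x":1,"y":-0.18,"z":0,"rx":0,"ry":0,"rz":0,"hand":91},{"x":0,"y":0,"z":0,"rx":0,"ry":0,"rz":0,"hand":91},{"x":0,"y":0,"z":0,"rx":0,"ry":0,"rz":0,"hand":91}]'
cat > v.py <<'E'
from m import *
import sys
c=cam("wrist"); np.savez("wl.npz",**c); cv2.imwrite("pics/%s.png"%sys.argv[1],c["img"][...,::-1]); P=cloud(c); s=manip.sense(); print(s["ee_pos"],s["eef_rot"])
def t(*a):
    try: print(a[0],hullcirc(disc(P,*a[1:])))
    except Exception as e: print(a[0],"none")
t("collar",[.614,.244],.126,.133,.045)
t("flange",[.614,.244],.1065,.112,.07)
t("stubtop",[.604,.06],.186,.192,.03)
t("rim",[.604,.06],.146,.151,.07)
E
python3 v.py w2
python3 - <<'E'
from m import *
P=cloud(dict(np.load("wrist0.npz")))
print("stubtop",hullcirc(disc(P,[.604,.06],.186,.192,.03)))
print("rim",hullcirc(disc(P,[.604,.06],.146,.151,.07)))
E
```

```text
time: 1.03
ee_pos: [0.6133, 0.2017, 0.2253]
eef_rot: [0.706, 0.708, -0.0, -0.0]
contact_force: [-0.5, -1.7, 0.4]
finger_gap: 0.0908
grasp_force: 0.0
[0.61394282 0.19966871 0.22531482] [ 7.06891354e-01  7.07322007e-01 -3.91286637e-04  1.98160796e-04]
collar (array([0.61430768, 0.24442267]), 29.87332534790039, (array([0.61433637, 0.24458997]), np.float64(0.029598262762506423), 42), np.float64(0.12864369056894726))
flange (array([0.61441479, 0.24444832]), 51.950382232666016, (array([0.61443432, 0.24452291]), np.float64(0.0516394713041492), 49), np.float64(0.10878952018816984))
stubtop (array([0.60240417, 0.066632  ]), 17.82908058166504, (array([0.60356666, 0.0629515 ]), np.float64(0.01729922697532157), 12), np.float64(0.18800922812476648))
rim (array([0.60331183, 0.06028844]), 55.17367935180664, (array([0.60355611, 0.06054537]), np.float64(0.05463087888854717), 33), np.float64(0.14790361909551822))
stubtop (array([0.60388892, 0.06016556]), 19.318166732788086, (array([0.60403948, 0.06032077]), np.float64(0.01873205576784585), 25), np.float64(0.18811145514977284))
rim (array([0.60374127, 0.06019546]), 54.892024993896484, (array([0.60377963, 0.06019916]), np.float64(0.05460693160469361), 61), np.float64(0.1477067998187495))
```

```bash
python3 -m jog '[{"x":0.6,"y":0,"z":0,"rx":0,"ry":0,"rz":0,"hand":91},{"x":0.6,"y":0,"z":0.2,"rx":0,"ry":0,"rz":0,"hand":91},{"x":0.59,"y":0.02,"z":0.5,"rx":0,"ry":0,"rz":0,"hand":91},{"x":0,"y":0,"z":0.8,"rx":0,"ry":0,"rz":0,"hand":91},{"x":0,"y":0,"z":0.8,"rx":0,"ry":0,"rz":0,"hand":91},{"x":0,"y":0,"z":0.8,"rx":0,"ry":0,"rz":0,"hand":91},{"x":0,"y":0,"z":0.6,"rx":0,"ry":0,"rz":0,"hand":91},{"x":0,"y":0,"z":0.35,"rx":0,"ry":0,"rz":0,"hand":91},{"x":0,"y":0,"z":0,"rx":0,"ry":0,"rz":0,"hand":91},{"x":0,"y":0,"z":0,"rx":0,"ry":0,"rz":0,"hand":91}]'
python3 -c "
from h import *
print(manip.sense()['ee_pos'])"
```

```text
time: 1.92
ee_pos: [0.6142, 0.2456, 0.1235]
eef_rot: [0.707, 0.707, -0.0, -0.0]
contact_force: [-0.2, -0.5, 1.2]
finger_gap: 0.0909
grasp_force: 0.0
[0.61419482 0.24564052 0.12345328]
```

```bash
python3 -m jog '[{"x":0,"y":0,"z":0.04,"rx":0,"ry":0,"rz":0,"hand":60},{"x":-0.04,"y":0,"z":0,"rx":0,"ry":0,"rz":0,"hand":50},{"x":0,"y":0,"z":0,"rx":0,"ry":0,"rz":0,"hand":45},{"x":0,"y":0,"z":0,"rx":0,"ry":0,"rz":0,"hand":45},{"x":0,"y":0,"z":0,"rx":0,"ry":0,"rz":0,"hand":45},{"x":0,"y":0,"z":0,"rx":0,"ry":0,"rz":0,"hand":45},{"x":0,"y":0,"z":0,"rx":0,"ry":0,"rz":0,"hand":45},{"x":0,"y":0,"z":0,"rx":0,"ry":0,"rz":0,"hand":45},{"x":0,"y":0,"z":0,"rx":0,"ry":0,"rz":0,"hand":45},{"x":0,"y":0,"z":0,"rx":0,"ry":0,"rz":0,"hand":45}]'
```

```text
time: 2.75
ee_pos: [0.6146, 0.2437, 0.1236]
eef_rot: [0.707, 0.707, 0.0, 0.0]
contact_force: [-0.8, -0.1, 2.5]
finger_gap: 0.0597
grasp_force: 30.0
```

```bash
python3 -m jog '[{"x":0,"y":0,"z":-0.3,"rx":0,"ry":0,"rz":0,"hand":45},{"x":0,"y":0,"z":-0.5,"rx":0,"ry":0,"rz":0,"hand":45},{"x":0,"y":0,"z":-0.6,"rx":0,"ry":0,"rz":0,"hand":45},{"x":0,"y":0,"z":-0.6,"rx":0,"ry":0,"rz":0,"hand":45},{"x":0,"y":0,"z":-0.6,"rx":0,"ry":0,"rz":0,"hand":45},{"x":0,"y":0,"z":-0.6,"rx":0,"ry":0,"rz":0,"hand":45},{"x":0,"y":0,"z":-0.6,"rx":0,"ry":0,"rz":0,"hand":45},{"x":0,"y":0,"z":-0.4,"rx":0,"ry":0,"rz":0,"hand":45},{"x":0,"y":0,"z":0,"rx":0,"ry":0,"rz":0,"hand":45},{"x":0,"y":0,"z":0,"rx":0,"ry":0,"rz":0,"hand":45}]'
python3 - <<'E'
from m import *
s=manip.sense(); e=s["ee_pos"]; print(e,s["eef_rot"])
c=cam("wrist"); cv2.imwrite("pics/w3.png",c["img"][...,::-1]); P=cloud(c)
q=disc(P,e[:2],.19,.25,.06); h,b=np.histogram(q[:,2],np.arange(.19,.25,.002)); print(list(zip(b.round(3),h)))
for n in ["side","scene"]:
    P=cloud(cam(n)); q=disc(P,e[:2],.19,.225,.06); h,b=np.histogram(q[:,2],np.arange(.19,.226,.002)); print(n,len(q),h,b[0])
E
```

```text
time: 3.58
ee_pos: [0.6147, 0.2438, 0.2289]
eef_rot: [0.707, 0.707, 0.0, 0.0]
contact_force: [0.6, 0.2, -2.4]
finger_gap: 0.0597
grasp_force: 30.0
[0.61465383 0.24375815 0.22892927] [7.07139368e-01 7.07073989e-01 4.85367301e-04 2.30769631e-04]
[(np.float64(0.19), np.int64(0)), (np.float64(0.192), np.int64(0)), (np.float64(0.194), np.int64(0)), (np.float64(0.196), np.int64(0)), (np.float64(0.198), np.int64(0)), (np.float64(0.2), np.int64(0)), (np.float64(0.202), np.int64(0)), (np.float64(0.204), np.int64(7)), (np.float64(0.206), np.int64(140)), (np.float64(0.208), np.int64(46)), (np.float64(0.21), np.int64(146)), (np.float64(0.212), np.int64(3349)), (np.float64(0.214), np.int64(4505)), (np.float64(0.216), np.int64(177)), (np.float64(0.218), np.int64(219)), (np.float64(0.22), np.int64(231)), (np.float64(0.222), np.int64(243)), (np.float64(0.224), np.int64(249)), (np.float64(0.226), np.int64(266)), (np.float64(0.228), np.int64(273)), (np.float64(0.23), np.int64(318)), (np.float64(0.232), np.int64(1805)), (np.float64(0.234), np.int64(1660)), (np.float64(0.236), np.int64(103)), (np.float64(0.238), np.int64(105)), (np.float64(0.24), np.int64(115)), (np.float64(0.242), np.int64(116)), (np.float64(0.244), np.int64(123)), (np.float64(0.246), np.int64(128))]
side 473 [  0   0   0   0   0   0   0   0   2  15  29 139 140  28  32  33  33] 0.19
scene 439 [  0   0   0   0   0   0   0   0   3  25  26 213  84  19  18  18  24] 0.19
```

Run:
```python
from m import *
s=manip.sense(); e=s["ee_pos"]; c=cam("wrist"); P=cloud(c)
for nm,lo,hi,r in [("flange",.2105,.216,.06),("collar",.2315,.2365,.033)]:
    q=disc(P,e[:2],lo,hi,r); print(nm,hullcirc(q))
    print(" slope",np.linalg.lstsq(np.c_[q[:,:2]-e[:2],np.ones(len(q))],q[:,2],rcond=None)[0])
```

```text
flange (array([0.61414087, 0.24429955]), 52.06122970581055, (array([0.61406003, 0.24453635]), np.float64(0.05161777041331117), 47), np.float64(0.21229072779212724))
 slope [-0.0012061  -0.00268805  0.21236451]
collar (array([0.61385352, 0.24564911]), 32.33577346801758, (array([0.61391396, 0.24475719]), np.float64(0.029572293031867255), 28), np.float64(0.23231745096302717))
 slope [-0.00075913 -0.00048339  0.23241505]
```

```bash
python3 -m jog '[{"x":-0.5,"y":-0.05,"z":0,"rx":0,"ry":0,"rz":0,"hand":45},{"x":-0.9,"y":-0.05,"z":0,"rx":0,"ry":0,"rz":0,"hand":45},{"x":-1,"y":-0.05,"z":0,"rx":0,"ry":0,"rz":0,"hand":45},{"x":-1,"y":-0.05,"z":0,"rx":0,"ry":0,"rz":0,"hand":45},{"x":-1,"y":-0.05,"z":0,"rx":0,"ry":0,"rz":0,"hand":45},{"x":-1,"y":-0.05,"z":0,"rx":0,"ry":0,"rz":0,"hand":45},{"x":-1,"y":-0.05,"z":0,"rx":0,"ry":0,"rz":0,"hand":45},{"x":-0.6,"y":-0.06,"z":0,"rx":0,"ry":0,"rz":0,"hand":45},{"x":-0.37,"y":0,"z":0,"rx":0,"ry":0,"rz":0,"hand":45},{"x":0,"y":0,"z":0,"rx":0,"ry":0,"rz":0,"hand":45}]'
python3 - <<'E'
from m import *
def go():
    s=manip.sense(); e=s["ee_pos"]; c=cam("wrist"); P=cloud(c); print(e)
    q=disc(P,e[:2],.2095,.216,.06); print(hullcirc(q))
    q=disc(P,[.6038,.0602],.186,.192,.018); print("stub",len(q),q.mean(0),q.min(0),q.max(0))
    for n in ["scene","side"]:
        Q=cloud(cam(n)); print(n,hullcirc(disc(Q,e[:2],.206,.216,.06)))
go()
E
```

```text
time: 4.62
ee_pos: [0.6041, 0.0559, 0.2281]
eef_rot: [0.709, 0.706, -0.001, 0.0]
contact_force: [0.5, -0.3, -1.9]
finger_gap: 0.0597
grasp_force: 30.0
[0.60407879 0.05588989 0.22811305]
(array([0.60420917, 0.05695993]), 51.984745025634766, (array([0.60425031, 0.05710873]), np.float64(0.051666358497740934), 55), np.float64(0.2132818005151088))
stub 840 [0.60385845 0.05383229 0.18830025] [0.58657764 0.04279284 0.18604935] [0.62141684 0.06356361 0.19018746]
scene (array([0.60432098, 0.06021921]), 53.26516342163086, (array([0.6038831 , 0.06052575]), np.float64(0.05164015593423567), 22), np.float64(0.21420097379691838))
side (array([0.60421313, 0.0593185 ]), 51.50654602050781, (array([0.60421247, 0.05966052]), np.float64(0.05110087909101503), 22), np.float64(0.21392578275178653))
```

```bash
python3 -m jog '[{"x":0,"y":0,"z":0.2,"rx":0,"ry":0,"rz":0,"hand":45},{"x":0,"y":0,"z":0.1,"rx":0,"ry":0,"rz":0,"hand":45},{"x":0,"y":0,"z":0,"rx":0,"ry":0,"rz":0,"hand":45},{"x":0,"y":0,"z":0,"rx":0,"ry":0,"rz":0,"hand":45},{"x":0,"y":0,"z":0,"rx":0,"ry":0,"rz":0,"hand":45},{"x":0,"y":0,"z":0,"rx":0,"ry":0,"rz":0,"hand":45},{"x":0,"y":0,"z":0,"rx":0,"ry":0,"rz":0,"hand":45},{"x":0,"y":0,"z":0,"rx":0,"ry":0,"rz":0,"hand":45},{"x":0,"y":0,"z":0,"rx":0,"ry":0,"rz":0,"hand":45},{"x":0,"y":0,"z":0,"rx":0,"ry":0,"rz":0,"hand":45}]'
python3 - <<'E'
from m import *
s=manip.sense(); e=s["ee_pos"]; c=cam("wrist"); P=cloud(c); print(e,s["eef_rot"])
q=disc(P,e[:2],.2,.21,.06); print(hullcirc(q))
# stub through the bore, top-disc points and rim/base below
K=np.array(c["camera_matrix"])
for n in ["scene","side"]:
    Q=cloud(cam(n)); print(n,hullcirc(disc(Q,e[:2],.2,.21,.06)))
print("base",hullcirc(disc(P,[.604,.06],.109,.115,.085)))
E
```

```text
time: 5.6
ee_pos: [0.6043, 0.0594, 0.2209]
eef_rot: [0.707, 0.707, 0.0, 0.0]
contact_force: [0.6, 0.6, -2.4]
finger_gap: 0.0597
grasp_force: 30.0
[0.60428124 0.0594217  0.220895  ] [7.07158422e-01 7.07055134e-01 3.21839315e-05 5.07096227e-05]
(array([0.60455792, 0.06022088]), 52.24616622924805, (array([0.6044409 , 0.06058523]), np.float64(0.05171254241505008), 54), np.float64(0.20609433844059627))
scene (array([0.60365802, 0.06329732]), 52.62406539916992, (array([0.60334711, 0.06229804]), np.float64(0.05101077838959879), 24), np.float64(0.20691606228754644))
side (array([0.60362885, 0.05898495]), 52.65083694458008, (array([0.6045431 , 0.05842298]), np.float64(0.05078319714939577), 16), np.float64(0.20653365711615734))
base (array([0.60951056, 0.05960419]), 79.33297729492188, (array([0.60373385, 0.06014368]), np.float64(0.07344900171346588), 24), np.float64(0.11184312679990302))
```

```bash
python3 -m jog '[{"x":0,"y":-0.02,"z":0.3,"rx":0,"ry":0,"rz":0,"hand":45},{"x":0,"y":0,"z":0.3,"rx":0,"ry":0,"rz":0,"hand":45},{"x":0,"y":0,"z":0.3,"rx":0,"ry":0,"rz":0,"hand":45},{"x":0,"y":0,"z":0.3,"rx":0,"ry":0,"rz":0,"hand":45},{"x":0,"y":0,"z":0.3,"rx":0,"ry":0,"rz":0,"hand":45},{"x":0,"y":0,"z":0.3,"rx":0,"ry":0,"rz":0,"hand":45},{"x":0,"y":0,"z":0.15,"rx":0,"ry":0,"rz":0,"hand":45},{"x":0,"y":0,"z":0.05,"rx":0,"ry":0,"rz":0,"hand":45},{"x":0,"y":0,"z":0.04,"rx":0,"ry":0,"rz":0,"hand":45},{"x":0,"y":0,"z":0,"rx":0,"ry":0,"rz":0,"hand":45}]'
python3 - <<'E'
from m import *
s=manip.sense(); e=s["ee_pos"]; print(e,s["contact_force"])
P=cloud(cam("wrist")); print(hullcirc(disc(P,e[:2],.150,.160,.06)))
E
```

```text
time: 6.58
ee_pos: [0.6039, 0.0595, 0.1699]
eef_rot: [0.707, 0.707, 0.0, 0.0]
contact_force: [-0.7, -0.9, -1.6]
finger_gap: 0.0601
grasp_force: 30.0
[0.60389262 0.05946007 0.16989301] [-0.70807154 -0.88316281 -1.55573853]
(array([0.60419995, 0.06036954]), 52.20424270629883, (array([0.60409992, 0.06065926]), np.float64(0.05165930856537748), 59), np.float64(0.15512889066759175))
```

```bash
python3 -m jog '[{"x":0,"y":0,"z":0.04,"rx":0,"ry":0,"rz":0,"hand":45},{"x":0,"y":0,"z":0,"rx":0,"ry":0,"rz":0,"hand":91},{"x":0,"y":0,"z":0,"rx":0,"ry":0,"rz":0,"hand":91},{"x":0,"y":0,"z":0,"rx":0,"ry":0,"rz":0,"hand":91},{"x":0,"y":0,"z":0,"rx":0,"ry":0,"rz":0,"hand":91},{"x":0,"y":0,"z":0,"rx":0,"ry":0,"rz":0,"hand":91},{"x":0,"y":0,"z":-0.5,"rx":0,"ry":0,"rz":0,"hand":91},{"x":0,"y":0,"z":-0.8,"rx":0,"ry":0,"rz":0,"hand":91},{"x":0,"y":0,"z":-0.8,"rx":0,"ry":0,"rz":0,"hand":91},{"x":0,"y":0,"z":-0.4,"rx":0,"ry":0,"rz":0,"hand":91}]'
python3 - <<'E'
from m import *
s=manip.sense(); e=s["ee_pos"]; print(e,s["contact_force"],s["finger_gap"])
P=cloud(cam("wrist")); q=disc(P,[.604,.06],.150,.160,.06);print(hullcirc(q))
print(np.linalg.lstsq(np.c_[q[:,:2]-e[:2],np.ones(len(q))],q[:,2],rcond=None)[0])
print(hullcirc(disc(P,[.604,.06],.171,.177,.035)))
for n in ["scene","side"]:
    Q=cloud(cam(n)); print(n,hullcirc(disc(Q,[.604,.06],.15,.16,.06)))
E
```

```text
time: 7.47
ee_pos: [0.6051, 0.0597, 0.2347]
eef_rot: [0.707, 0.707, 0.002, 0.001]
contact_force: [0.4, -0.1, 0.9]
finger_gap: 0.0911
grasp_force: 0.0
[0.60505622 0.0596819  0.23474201] [ 0.39991733 -0.14810294  0.87861989] 0.09109196710385399
(array([0.60443665, 0.0605214 ]), 51.98783493041992, (array([0.60438108, 0.06067912]), np.float64(0.05156032366654018), 61), np.float64(0.1538547427215059))
[ 0.00047218 -0.00085877  0.15388196]
(array([0.60434937, 0.06063391]), 29.873031616210938, (array([0.60423352, 0.06074405]), np.float64(0.02955509427306812), 46), np.float64(0.17370107385170247))
scene (array([0.6016532 , 0.06248788]), 53.72024917602539, (array([0.60356657, 0.06156195]), np.float64(0.05092726403639903), 16), np.float64(0.15481801018310276))
side (array([0.60355261, 0.05829411]), 53.8720703125, (array([0.60308753, 0.05997363]), np.float64(0.052634296305137176), 16), np.float64(0.1544915844010426))
```

```bash
python3 -m jog '[{"x":-0.5,"y":-0.1,"z":-0.3,"rx":0,"ry":0,"rz":0,"hand":91},{"x":-1,"y":-0.2,"z":0,"rx":0,"ry":0,"rz":0,"hand":91},{"x":-1,"y":-0.2,"z":0,"rx":0,"ry":0,"rz":0,"hand":91},{"x":-1,"y":-0.2,"z":0,"rx":0,"ry":0,"rz":0,"hand":91},{"x":-1,"y":-0.2,"z":0,"rx":0,"ry":0,"rz":0,"hand":91},{"x":-1,"y":-0.2,"z":0,"rx":0,"ry":0,"rz":0,"hand":91},{"x":-1,"y":-0.2,"z":0,"rx":0,"ry":0,"rz":0,"hand":91},{"x":-1,"y":-0.2,"z":0,"rx":0,"ry":0,"rz":0,"hand":91},{"x":-1,"y":-0.2,"z":0,"rx":0,"ry":0,"rz":0,"hand":91},{"x":-1,"y":-0.1,"z":0,"rx":0,"ry":0,"rz":0,"hand":91}]'
python3 -m jog '[{"x":-1,"y":0,"z":0,"rx":0,"ry":0,"rz":0,"hand":91},{"x":-1,"y":0,"z":0,"rx":0,"ry":0,"rz":0,"hand":91},{"x":-1,"y":0,"z":0,"rx":0,"ry":0,"rz":0,"hand":91},{"x":-0.7,"y":0,"z":0,"rx":0,"ry":0,"rz":0,"hand":91},{"x":0,"y":0,"z":0,"rx":0,"ry":0,"rz":0,"hand":91},{"x":0,"y":0,"z":0,"rx":0,"ry":0,"rz":0,"hand":91},{"x":0,"y":0,"z":0,"rx":0,"ry":0,"rz":0,"hand":91},{"x":0,"y":0,"z":0,"rx":0,"ry":0,"rz":0,"hand":91},{"x":0,"y":0,"z":0,"rx":0,"ry":0,"rz":0,"hand":91},{"x":0,"y":0,"z":0,"rx":0,"ry":0,"rz":0,"hand":91}]'
cat > topo.py <<'E'
from m import *
import sys
# orthophoto of the heights .095-.13: 0.5 mm/px, left=x .46, up = +y
def ortho(c,x0=.46,x1=.72,y0=-.33,y1=-.02,z0=.095,z1=.2,s=2000):
    K=np.array(c["camera_matrix"]); Wi=np.linalg.inv(c["W"])
    H=[]
    zp=.11
    v,u=np.indices((int((y1-y0)*s),int((x1-x0)*s)))
    X=np.stack([x0+u/s,y1-v/s,np.full(u.shape,zp)],-1)@Wi[:3,:3].T+Wi[:3,3]
    mx=(X[...,0]/X[...,2]*K[0,0]+K[0,2]).astype(np.float32); my=(X[...,1]/X[...,2]*K[1,1]+K[1,2]).astype(np.float32)
    return cv2.remap(c["img"],mx,my,cv2.INTER_LINEAR)
E
python3 - <<'E'
from topo import *
s=manip.sense(); print(s["ee_pos"],s["eef_rot"])
c=cam("wrist"); np.savez("wp.npz",**c); cv2.imwrite("pics/o4.png",ortho(c)[...,::-1])
P=cloud(c).reshape(-1,3); I=c["img"].reshape(-1,3).astype(int)
red=(I[:,0]>120)&(I[:,1]<80)&(I[:,2]<80)&(P[:,2]>.1)&(P[:,2]<.13)
w=P[red]; print(len(w),w.min(0),w.max(0),np.median(w[:,2]))
for y in np.arange(-.30,-.15,.01):
    q=w[abs(w[:,1]-y)<.002]; 
    if len(q)<4: continue
    t=np.sort(q[:,0]); g=np.diff(t); i=g.argmax(); print(round(y,3),t[0].round(4),t[i].round(4),t[i+1].round(4),t[-1].round(4),np.percentile(q[:,2],90).round(4))
E
```

```text
time: 8.45
ee_pos: [0.5568, -0.1802, 0.2381]
eef_rot: [0.707, 0.707, -0.001, -0.001]
contact_force: [0.9, -0.0, -0.4]
finger_gap: 0.0911
grasp_force: 0.0
time: 9.28
ee_pos: [0.559, -0.2693, 0.2389]
eef_rot: [0.707, 0.708, 0.0, -0.0]
contact_force: [-0.0, -0.1, 0.9]
finger_gap: 0.0911
grasp_force: 0.0
[ 0.55897877 -0.26934618  0.23888195] [ 7.06500373e-01  7.07712647e-01  1.38656646e-04 -1.09687837e-04]
506 [ 0.48565027 -0.29171144  0.10067027] [ 0.57555615 -0.18539511  0.11929223] 0.11706040009385874
-0.29 0.5663 0.5705 0.5715 0.5737 0.1179
-0.28 0.5662 0.5714 0.5725 0.5725 0.1175
-0.27 0.4875 0.4875 0.4888 0.4918 0.1174
-0.26 0.4866 0.4866 0.4876 0.4974 0.118
-0.25 0.4934 0.5013 0.566 0.5741 0.1183
-0.24 0.5669 0.5679 0.5729 0.574 0.1181
-0.23 0.507 0.5172 0.5678 0.5748 0.1181
-0.22 0.5124 0.5224 0.5755 0.5756 0.118
-0.21 0.5245 0.5247 0.5257 0.5275 0.1177
-0.2 0.5307 0.5318 0.5327 0.5327 0.1167
-0.19 0.5358 0.5368 0.5378 0.5378 0.1172
```

View pics/o4.png

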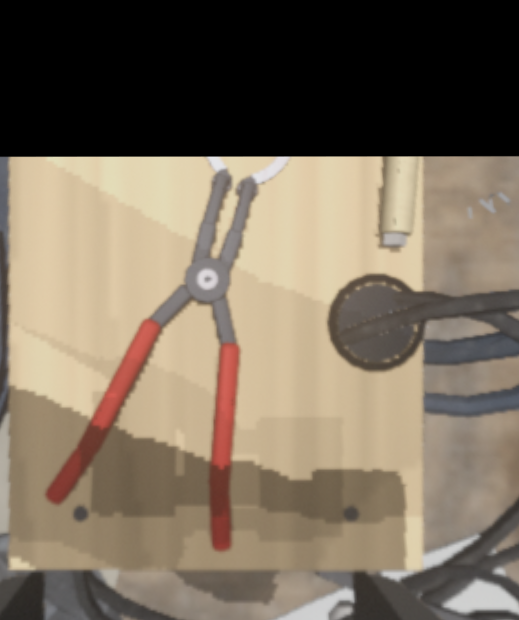

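The orthophoto shows the pliers' pivot at (207,279), handle ends at (57,495) and (221,547), and tips near (235,179), so they are turned about 0.27 rad from +y towards +x. The drift is at (398,200). Next come refined numbers from two views.

Run:
```python
from m import *
for n in ["wrist","side","scene"]:
    c=dict(np.load("wp.npz")) if n=="wrist" else cam(n)
    P=cloud(c).reshape(-1,3); I=c["img"].reshape(-1,3).astype(int)
    reg=(P[:,0]>.47)&(P[:,0]<.6)&(P[:,1]>-.31)&(P[:,1]<-.06)
    red=reg&(I[:,0]>90)&(I[:,1]<.55*I[:,0])&(I[:,2]<.55*I[:,0])&(P[:,2]>.114)&(P[:,2]<.125)
    w=P[red]; piv0=np.array([.5635,-.1595]); ax=np.array([.273,.962])
    side=(w[:,0]-piv0[0])*ax[1]-(w[:,1]-piv0[1])*ax[0]
    L=[]
    for sg in (1,-1):
        q=w[sg*side>0][:,:2]; v=cv2.fitLine(q.astype(np.float32)*1000,cv2.DIST_HUBER,0,.01,.01).ravel(); d=v[:2]*np.sign(v[1]); L.append((d,v[2:]/1000)); 
    b=L[0][0]+L[1][0]; b/=np.linalg.norm(b)
    X=np.linalg.solve(np.c_[L[0][0],-L[1][0]],L[1][1]-L[0][1]); X=L[0][1]+X[0]*L[0][0]
    print(n,len(w),"z",np.median(w[:,2]).round(4),"axis",b,"ang",np.arctan2(b[0],b[1]).round(4),"lines meet",X.round(4), "handle half-angle",(np.arccos(L[0][0]@L[1][0])/2).round(3))
    q=P[reg&(np.hypot(P[:,0]-.5635,P[:,1]+.1595)<.016)&(P[:,2]>.112)]
    print("  pivot",len(q),np.median(q,0).round(4), hullcirc(q) if len(q)>5 else "")
    # width at 58 behind pivot from the handles
    for piv in [X]:
        g=piv-.058*b; nrm=np.array([b[1],-b[0]]); 
        ts=[ np.linalg.solve(np.c_[nrm,-d],p-g)[0] for d,p in L]; print("  at 58 behind meet: offsets",np.round(ts,4))
    q=P[reg&(P[:,1]>-.13)&(P[:,2]>.1012)&(P[:,2]<.106)]
```

```text
wrist 1637 z 0.1174 axis [0.2787356 0.9603679] ang 0.2825 lines meet [ 0.5783 -0.1095] handle half-angle 0.228
  pivot 699 [ 0.5635 -0.1596  0.1156] (array([ 0.56362909, -0.15952122]), 15.909974098205566, (array([ 0.56360197, -0.15951027]), np.float64(0.015546201266274071), 21), np.float64(0.11558391203328405))
  at 58 behind meet: offsets [ 0.0135 -0.0135]
side 480 z 0.1176 axis [0.2765607  0.96099645] ang 0.2802 lines meet [ 0.5766 -0.1148] handle half-angle 0.233
  pivot 119 [ 0.5639 -0.1618  0.1162] (array([ 0.56344366, -0.15972783]), 15.779729843139648, (array([ 0.56337487, -0.15995428]), np.float64(0.015096272279547478), 12), np.float64(0.1161689197900303))
  at 58 behind meet: offsets [ 0.0138 -0.0138]
scene 97 z 0.117 axis [0.2844769 0.9586829] ang 0.2885 lines meet [ 0.5795 -0.0979] handle half-angle 0.212
  pivot 35 [ 0.5595 -0.1561  0.1163] (array([ 0.5611604 , -0.15649051]), 14.482263565063477, (array([ 0.56158431, -0.15630755]), np.float64(0.013126829857061689), 8), np.float64(0.11625592574047633))
  at 58 behind meet: offsets [ 0.0125 -0.0125]
```

```bash
python3 -m jog '[{"x":0.7,"y":-0.15,"z":0,"rx":0,"ry":0,"rz":0,"hand":91},{"x":0.7,"y":-0.15,"z":0,"rx":0,"ry":0,"rz":0,"hand":91},{"x":0.74,"y":-0.15,"z":0,"rx":0,"ry":0,"rz":0,"hand":91},{"x":0,"y":0,"z":0.5,"rx":0,"ry":0,"rz":0.9,"hand":91},{"x":0,"y":0,"z":0.8,"rx":0,"ry":0,"rz":0.9,"hand":91},{"x":0,"y":0,"z":0.8,"rx":0,"ry":0,"rz":0.88,"hand":91},{"x":0,"y":0,"z":0.8,"rx":0,"ry":0,"rz":0,"hand":91},{"x":0,"y":0,"z":0.6,"rx":0,"ry":0,"rz":0,"hand":91},{"x":0,"y":0,"z":0,"rx":0,"ry":0,"rz":0,"hand":91},{"x":0,"y":0,"z":0,"rx":0,"ry":0,"rz":0,"hand":91}]'
cat > st.py <<'E'
from h import *
s=manip.sense(); R=Rot.from_quat(s["eef_rot"]).as_matrix(); print(s["time"],s["ee_pos"].round(4),"x-axis",R[:,0].round(4),"z",R[:,2].round(4),"F",s["contact_force"].round(2),"M",s["wrist_torque"].round(2),"gap",round(s["finger_gap"],4),s["grasp_force"])
E
python3 st.py
```

```text
time: 10.27
ee_pos: [0.5472, -0.2168, 0.1509]
eef_rot: [0.799, 0.601, -0.0, -0.001]
contact_force: [1.1, -0.1, 1.0]
finger_gap: 0.0907
grasp_force: 0.0
10.2667 [ 0.5472 -0.2168  0.1509] x-axis [ 0.2768  0.9609 -0.    ] z [-1.4e-03  4.0e-04 -1.0e+00] F [ 1.06 -0.13  1.05] M [-0.01  0.02 -0.03] gap 0.0907 0.0
```

```bash
python3 -m jog '[{"x":0.02,"y":0,"z":0.4,"rx":0,"ry":0,"rz":0,"hand":91},{"x":0.02,"y":0,"z":0.4,"rx":0,"ry":0,"rz":0,"hand":91},{"x":0,"y":0,"z":0.4,"rx":0,"ry":0,"rz":0,"hand":91},{"x":0,"y":0,"z":0.2,"rx":0,"ry":0,"rz":0,"hand":91},{"x":0,"y":0,"z":0.08,"rx":0,"ry":0,"rz":0,"hand":91},{"x":0,"y":0,"z":0,"rx":0,"ry":0,"rz":0,"hand":91},{"x":0,"y":0,"z":0,"rx":0,"ry":0,"rz":0,"hand":91},{"x":0,"y":0,"z":0,"rx":0,"ry":0,"rz":0,"hand":91},{"x":0,"y":0,"z":0,"rx":0,"ry":0,"rz":0,"hand":91},{"x":0,"y":0,"z":0,"rx":0,"ry":0,"rz":0,"hand":91}]'
python3 st.py
```

```text
time: 11.1
ee_pos: [0.548, -0.2162, 0.1147]
eef_rot: [0.799, 0.601, 0.0, 0.0]
contact_force: [-0.4, 0.2, 0.6]
finger_gap: 0.0908
grasp_force: 0.0
11.1 [ 0.548  -0.2162  0.1147] x-axis [ 0.2771  0.9609 -0.    ] z [ 7.e-04 -2.e-04 -1.e+00] F [-0.39  0.22  0.56] M [-0.03  0.04  0.07] gap 0.0908 0.0
```

```bash
python3 -m jog '[{"x":0,"y":0,"z":0.06,"rx":0,"ry":0,"rz":0,"hand":80},{"x":0,"y":0,"z":0,"rx":0,"ry":0,"rz":0,"hand":70},{"x":0,"y":0,"z":0,"rx":0,"ry":0,"rz":0,"hand":62},{"x":0,"y":0,"z":0,"rx":0,"ry":0,"rz":0,"hand":56},{"x":0,"y":0,"z":0,"rx":0,"ry":0,"rz":0,"hand":50},{"x":0,"y":0,"z":0,"rx":0,"ry":0,"rz":0,"hand":44},{"x":0,"y":0,"z":0,"rx":0,"ry":0,"rz":0,"hand":38},{"x":0,"y":0,"z":0,"rx":0,"ry":0,"rz":0,"hand":30},{"x":0,"y":0,"z":0,"rx":0,"ry":0,"rz":0,"hand":25},{"x":0,"y":0,"z":0,"rx":0,"ry":0,"rz":0,"hand":20}]'
python3 -m jog '[{"x":0,"y":0,"z":0,"rx":0,"ry":0,"rz":0,"hand":20},{"x":0,"y":0,"z":0,"rx":0,"ry":0,"rz":0,"hand":20},{"x":0,"y":0,"z":0,"rx":0,"ry":0,"rz":0,"hand":20},{"x":0,"y":0,"z":0,"rx":0,"ry":0,"rz":0,"hand":20},{"x":0,"y":0,"z":0,"rx":0,"ry":0,"rz":0,"hand":20},{"x":0,"y":0,"z":0,"rx":0,"ry":0,"rz":0,"hand":20},{"x":0,"y":0,"z":0,"rx":0,"ry":0,"rz":0,"hand":20},{"x":0,"y":0,"z":0,"rx":0,"ry":0,"rz":0,"hand":20},{"x":0,"y":0,"z":0,"rx":0,"ry":0,"rz":0,"hand":20},{"x":0,"y":0,"z":0,"rx":0,"ry":0,"rz":0,"hand":20}]'
python3 st.py
python3 - <<'E'
from h import *
a=[cam(n)["img"][...,::-1] for n in ("wrist","side")]
cv2.imwrite("pics/g5.png",np.hstack([cv2.resize(a[0],(400,300)),cv2.resize(a[1][150:350,170:400],(400,300))]))
E
```

```text
time: 11.93
ee_pos: [0.5478, -0.2161, 0.1129]
eef_rot: [0.799, 0.601, -0.0, 0.0]
contact_force: [-1.0, -0.0, 1.3]
finger_gap: 0.0318
grasp_force: 30.0
time: 12.77
ee_pos: [0.5478, -0.2161, 0.1129]
eef_rot: [0.799, 0.601, 0.0, 0.0]
contact_force: [-1.5, 0.6, 1.6]
finger_gap: 0.0315
grasp_force: 30.0
12.7667 [ 0.5478 -0.2161  0.1129] x-axis [ 0.2771  0.9609 -0.    ] z [ 1.e-04 -1.e-04 -1.e+00] F [-1.51  0.65  1.58] M [0.   0.25 0.01] gap 0.0315 29.975772500038147
```

View pics/g5.png

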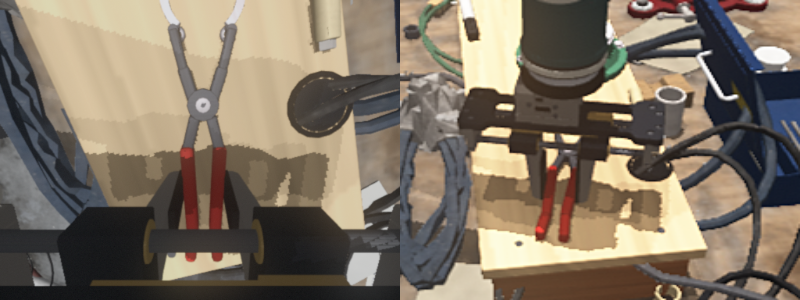

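The handles are squeezed parallel (wrist view, around (203,200)), the tips are spread with the circlip on them at (200,15), and the gripper stands evenly over the handles. Now I'll lift.

```bash
python3 -m jog '[{"x":0,"y":0,"z":-0.1,"rx":0,"ry":0,"rz":0,"hand":20},{"x":0,"y":0,"z":-0.2,"rx":0,"ry":0,"rz":0,"hand":20},{"x":0,"y":0,"z":-0.3,"rx":0,"ry":0,"rz":0,"hand":20},{"x":0,"y":0,"z":-0.4,"rx":0,"ry":0,"rz":0,"hand":20},{"x":0,"y":0,"z":-0.4,"rx":0,"ry":0,"rz":0,"hand":20},{"x":0,"y":0,"z":-0.4,"rx":0,"ry":0,"rz":0,"hand":20},{"x":0,"y":0,"z":-0.3,"rx":0,"ry":0,"rz":0,"hand":20},{"x":0,"y":0,"z":-0.2,"rx":0,"ry":0,"rz":0,"hand":20},{"x":0,"y":0,"z":-0.1,"rx":0,"ry":0,"rz":0,"hand":20},{"x":0,"y":0,"z":0,"rx":0,"ry":0,"rz":0,"hand":20}]'
python3 -m jog '[{"x":0,"y":0,"z":-0.2,"rx":0,"ry":0,"rz":0,"hand":20},{"x":0,"y":0,"z":-0.4,"rx":0,"ry":0,"rz":0,"hand":20},{"x":0,"y":0,"z":-0.4,"rx":0,"ry":0,"rz":0,"hand":20},{"x":0,"y":0,"z":-0.4,"rx":0,"ry":0,"rz":0,"hand":20},{"x":0,"y":0,"z":-0.3,"rx":0,"ry":0,"rz":0,"hand":20},{"x":0,"y":0,"z":-0.2,"rx":0,"ry":0,"rz":0,"hand":20},{"x":0,"y":0,"z":-0.1,"rx":0,"ry":0,"rz":0,"hand":20},{"x":0,"y":0,"z":0,"rx":0,"ry":0,"rz":0,"hand":20},{"x":0,"y":0,"z":0,"rx":0,"ry":0,"rz":0,"hand":20},{"x":0,"y":0,"z":0,"rx":0,"ry":0,"rz":0,"hand":20}]'
python3 st.py
python3 - <<'E'
from h import *
s=manip.sense(); c=cam("wrist"); np.savez("wr.npz",**c); d=cam("side"); np.savez("sr.npz",**d); f=cam("scene"); np.savez("fr.npz",**f)
cv2.imwrite("pics/g6.png",np.hstack([cv2.resize(c["img"][:,:,::-1],(400,300)),cv2.resize(d["img"][100:300,170:400,::-1],(400,300))]))
P=cloud(c).reshape(-1,3); e=s["ee_pos"]
ctr=e[:2]+.134*np.array([.277,.961]); print("pred",ctr)
q=P[(np.hypot(*(P[:,:2]-ctr).T)<.045)&(P[:,2]>.19)]; print(len(q),np.histogram(q[:,2],np.arange(.19,.25,.003)))
E
```

```text
time: 13.7
ee_pos: [0.548, -0.2161, 0.1736]
eef_rot: [0.799, 0.601, 0.0, 0.0]
contact_force: [1.3, -0.4, -0.9]
finger_gap: 0.0317
grasp_force: 30.0
time: 14.53
ee_pos: [0.5474, -0.216, 0.2224]
eef_rot: [0.799, 0.601, -0.0, -0.0]
contact_force: [0.0, 0.8, -1.8]
finger_gap: 0.0317
grasp_force: 30.0
14.5333 [ 0.5474 -0.216   0.2224] x-axis [ 0.277   0.9609 -0.    ] z [-9.e-04  2.e-04 -1.e+00] F [ 0.05  0.77 -1.77] M [-0.08  0.05  0.02] gap 0.0317 29.960601925849915
pred [ 0.58455502 -0.0871875 ]
2349 (array([  0,   0,   0,   0,   0,   9, 610, 346,  22,  13, 755, 594,   0,
         0,   0,   0,   0,   0,   0]), array([0.19 , 0.193, 0.196, 0.199, 0.202, 0.205, 0.208, 0.211, 0.214,
       0.217, 0.22 , 0.223, 0.226, 0.229, 0.232, 0.235, 0.238, 0.241,
       0.244, 0.247]))
```

View pics/g6.png

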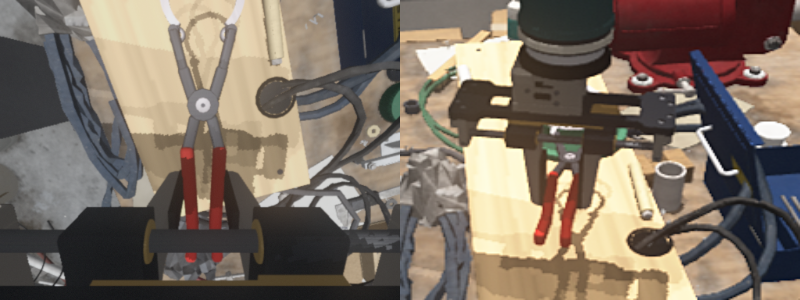

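The circlip hangs on the tips at (200,15) in the wrist view, clear of the board with its shadow below it. Next I'll measure its centre, height and tilt.

```bash
cat > ringfit.py <<'E'
from m import *
from scipy.optimize import least_squares
def ringfit(e,Rx,cams,zr,verbose=True):
    ctr0=e[:2]+.134*Rx[:2]
    for n,c in cams:
        P=cloud(c).reshape(-1,3); I=c["img"].reshape(-1,3).astype(int)
        q=P[(np.hypot(*(P[:,:2]-ctr0).T)<.036)&(P[:,2]>zr[0])&(P[:,2]<zr[1])]
        f=q[:,:2]-ctr0; fw=f@Rx[:2]; lt=f@np.array([Rx[1],-Rx[0]])
        a=fw>-.020   # keep out lugs
        q=q[a]
        if len(q)<15: print(n,len(q),"few"); continue
        r=np.hypot(*(q[:,:2]-ctr0).T)
        # annulus fit: points between ri,ro ; fit centre using mean radius free
        o=least_squares(lambda p:np.hypot(q[:,0]-p[0],q[:,1]-p[1])-p[2],[*ctr0,.025],loss="soft_l1",f_scale=.002)
        o2=least_squares(lambda p:np.hypot(q[:,0]-p[0],q[:,1]-p[1])-.0253,[*ctr0],loss="soft_l1",f_scale=.002)
        g=np.c_[(q[:,:2]-ctr0)@Rx[:2],(q[:,:2]-ctr0)@np.array([Rx[1],-Rx[0]]),np.ones(len(q))]
        print(n,len(q),"free",o.x.round(4),"fixedR",o2.x.round(4),"offset fw,lat",((o.x[:2]-ctr0)@Rx[:2]).round(4),((o.x[:2]-ctr0)@np.array([Rx[1],-Rx[0]])).round(4),
          "fw range",g[:,0].min().round(3),g[:,0].max().round(3),"r5,95",np.percentile(np.hypot(*(q[:,:2]-o.x[:2]).T),[5,95]).round(4),"z med",np.median(q[:,2]).round(4),"slope",np.linalg.lstsq(g,q[:,2],rcond=None)[0].round(4))
E
python3 - <<'E'
from ringfit import *
e=np.array([.5474,-.2160,.2224]); Rx=np.array([.277,.9609])
ringfit(e,Rx,[(n,dict(np.load(f))) for n,f in [("wrist","wr.npz"),("side","sr.npz"),("scene","fr.npz")]],(.203,.217))
E
```

```text
wrist 817 free [ 0.5849 -0.0834  0.0266] fixedR [ 0.5843 -0.0855] offset fw,lat 0.0038 -0.0007 fw range -0.02 -0.0 r5,95 [0.0242 0.0289] z med 0.2106 slope [-0.082   0.0007  0.2099]
side 17 free [ 0.5789 -0.0863  0.0213] fixedR [ 0.5828 -0.0878] offset fw,lat -0.0007 -0.0056 fw range -0.008 0.012 r5,95 [0.0194 0.024 ] z med 0.2105 slope [-0.1543 -0.1282  0.2076]
scene 62 free [ 0.5842 -0.0836  0.0264] fixedR [ 0.5841 -0.0834] offset fw,lat 0.0034 -0.0013 fw range -0.019 0.033 r5,95 [0.0225 0.0293] z med 0.2106 slope [-0.0647  0.0056  0.2111]
```

```bash
cat > slope.py <<'E'
from m import *
def slope(c,e,Rx,fname=""):
    P=cloud(c).reshape(-1,3); I=c["img"].reshape(-1,3).astype(int)
    d=P[:,:2]-e[:2]; fw=d@Rx[:2]; lt=d@np.array([Rx[1],-Rx[0]])
    z0=e[2]
    red=(I[:,0]>90)&(I[:,1]<.55*I[:,0])&(I[:,2]<.55*I[:,0])&(abs(lt)<.03)&(abs(fw)<.1)&(abs(P[:,2]-z0)<.02)
    for lo,hi in [(-.03,0),(0,.01),(.01,.02),(.02,.03),(.03,.04),(.04,.05)]:
        q=P[red&(fw>lo)&(fw<hi)]
        if len(q)>5: print("  red fw",lo,len(q),"z75",np.percentile(q[:,2],[50,90]).round(4))
    jaw=(abs(lt)<.022)&(P[:,2]>z0-.03)&(P[:,2]<z0+.02)&~red
    for lo in np.arange(.04,.18,.01):
        q=P[jaw&(fw>lo)&(fw<lo+.01)]
        if len(q)>5: print("  jaw fw",lo.round(3),len(q),"z50,90",np.percentile(q[:,2],[50,90]).round(4))
E
python3 - <<'E'
from slope import *
e=np.array([.5474,-.2160,.2224]); Rx=np.array([.277,.9609])
for f in ["wr.npz","fr.npz","sr.npz"]: print(f); slope(dict(np.load(f)),e,Rx)
E
```

```text
wr.npz
  red fw -0.03 1315 z75 [0.2271 0.228 ]
  red fw 0 468 z75 [0.227  0.2277]
  red fw 0.01 511 z75 [0.2268 0.2277]
  red fw 0.02 538 z75 [0.2268 0.2276]
  red fw 0.03 208 z75 [0.2261 0.2272]
  jaw fw 0.04 527 z50,90 [0.2237 0.2245]
  jaw fw 0.05 589 z50,90 [0.2242 0.2253]
  jaw fw 0.06 764 z50,90 [0.2249 0.226 ]
  jaw fw 0.07 758 z50,90 [0.2241 0.2251]
  jaw fw 0.08 643 z50,90 [0.2236 0.2245]
  jaw fw 0.09 546 z50,90 [0.223 0.224]
  jaw fw 0.1 636 z50,90 [0.2229 0.2239]
  jaw fw 0.11 563 z50,90 [0.2205 0.2232]
  jaw fw 0.12 168 z50,90 [0.2108 0.2117]
fr.npz
  red fw -0.03 19 z75 [0.2214 0.2276]
  red fw 0.01 20 z75 [0.2241 0.2275]
  red fw 0.02 24 z75 [0.2229 0.2279]
  red fw 0.03 10 z75 [0.2242 0.2272]
  jaw fw 0.04 20 z50,90 [0.2227 0.2249]
  jaw fw 0.05 15 z50,90 [0.2231 0.2258]
  jaw fw 0.06 18 z50,90 [0.224  0.2262]
  jaw fw 0.07 19 z50,90 [0.2233 0.2259]
  jaw fw 0.08 20 z50,90 [0.2228 0.2248]
  jaw fw 0.09 14 z50,90 [0.2225 0.2249]
  jaw fw 0.1 15 z50,90 [0.2219 0.2241]
  jaw fw 0.11 28 z50,90 [0.2162 0.223 ]
  jaw fw 0.15 9 z50,90 [0.2102 0.2112]
  jaw fw 0.16 8 z50,90 [0.2097 0.2105]
sr.npz
  red fw -0.03 146 z75 [0.2274 0.2286]
  red fw 0 35 z75 [0.2272 0.2281]
  red fw 0.01 35 z75 [0.2273 0.2281]
  red fw 0.02 33 z75 [0.2271 0.228 ]
  red fw 0.03 6 z75 [0.2269 0.2281]
  jaw fw 0.04 44 z50,90 [0.224 0.225]
  jaw fw 0.05 61 z50,90 [0.224  0.2261]
  jaw fw 0.06 45 z50,90 [0.2253 0.2265]
  jaw fw 0.07 37 z50,90 [0.2248 0.2258]
  jaw fw 0.08 22 z50,90 [0.2243 0.2251]
  jaw fw 0.11 8 z50,90 [0.2225 0.2234]
```

```bash
python3 -m jog '[{"x":0.3,"y":0,"z":0,"rx":0,"ry":0.1,"rz":0,"hand":20},{"x":0.5,"y":-0.1,"z":0,"rx":0,"ry":0.1,"rz":0,"hand":20},{"x":0.6,"y":-0.1,"z":0,"rx":0,"ry":0,"rz":0,"hand":20},{"x":0.6,"y":-0.1,"z":0,"rx":0,"ry":0,"rz":0,"hand":20},{"x":0.6,"y":-0.1,"z":0,"rx":0,"ry":0,"rz":0,"hand":20},{"x":0.6,"y":-0.1,"z":0,"rx":0,"ry":0,"rz":0,"hand":20},{"x":0.6,"y":-0.1,"z":0,"rx":0,"ry":0,"rz":0,"hand":20},{"x":0.6,"y":-0.1,"z":0,"rx":0,"ry":0,"rz":0,"hand":20},{"x":0.6,"y":-0.1,"z":0,"rx":0,"ry":0,"rz":0,"hand":20},{"x":0.4,"y":-0.04,"z":0,"rx":0,"ry":0,"rz":0,"hand":20}]'
python3 -m jog '[{"x":0.25,"y":0,"z":0,"rx":0,"ry":0,"rz":0,"hand":20},{"x":0.1,"y":0,"z":0,"rx":0,"ry":0,"rz":0,"hand":20},{"x":0,"y":0,"z":0,"rx":0,"ry":0,"rz":0,"hand":20},{"x":0,"y":0,"z":0,"rx":0,"ry":0,"rz":0,"hand":20},{"x":0,"y":0,"z":0,"rx":0,"ry":0,"rz":0,"hand":20},{"x":0,"y":0,"z":0,"rx":0,"ry":0,"rz":0,"hand":20},{"x":0,"y":0,"z":0,"rx":0,"ry":0,"rz":0,"hand":20},{"x":0,"y":0,"z":0,"rx":0,"ry":0,"rz":0,"hand":20},{"x":0,"y":0,"z":0,"rx":0,"ry":0,"rz":0,"hand":20},{"x":0,"y":0,"z":0,"rx":0,"ry":0,"rz":0,"hand":20}]'
python3 st.py
cat > chk.py <<'E'
from ringfit import *
from slope import slope
import sys
zr=(float(sys.argv[1]),float(sys.argv[2]))
s=manip.sense(); e=s["ee_pos"]; Rx=Rot.from_quat(s["eef_rot"]).as_matrix()[:,0]
C=[(n,cam(n)) for n in ("wrist","side","scene")]
for n,c in C: np.savez(n+"f.npz",**c)
ringfit(e,Rx,C,zr)
if len(sys.argv)>3:
    f=C[2][1]["img"][90:190,170:310,::-1]; g=C[1][1]["img"][80:230,180:380,::-1]
    cv2.imwrite("pics/%s.png"%sys.argv[3],np.hstack([cv2.resize(f,(400,300),interpolation=cv2.INTER_CUBIC),cv2.resize(g,(400,300),interpolation=cv2.INTER_CUBIC)]))
E
python3 chk.py .203 .2195 h7
```

```text
time: 15.52
ee_pos: [0.565, -0.0774, 0.2254]
eef_rot: [0.798, 0.602, 0.009, -0.007]
contact_force: [0.5, -0.5, -1.7]
finger_gap: 0.0316
grasp_force: 30.0
time: 16.35
ee_pos: [0.5674, -0.0723, 0.2256]
eef_rot: [0.799, 0.601, 0.008, -0.006]
contact_force: [-0.2, -0.6, -1.9]
finger_gap: 0.0316
grasp_force: 30.0
16.35 [ 0.5674 -0.0723  0.2256] x-axis [0.2771 0.9606 0.0209] z [ 0.0058  0.0201 -0.9998] F [-0.22 -0.65 -1.85] M [-0.08  0.02  0.02] gap 0.0316 29.961308240890503
wrist 803 free [0.605  0.0606 0.0266] fixedR [0.6044 0.0584] offset fw,lat 0.0041 -0.0007 fw range -0.02 0.001 r5,95 [0.0242 0.029 ] z med 0.2165 slope [-0.0436  0.0009  0.216 ]
side 19 free [0.6045 0.0588 0.0269] fixedR [0.603  0.0605] offset fw,lat 0.0023 -0.0007 fw range -0.013 0.03 r5,95 [0.0247 0.0299] z med 0.2167 slope [ 0.022  -0.0313  0.2157]
scene 65 free [0.6037 0.06   0.026 ] fixedR [0.6038 0.0604] offset fw,lat 0.0032 -0.0018 fw range -0.019 0.03 r5,95 [0.0228 0.0295] z med 0.2168 slope [-0.0282 -0.0032  0.2169]
```

View pics/h7.png

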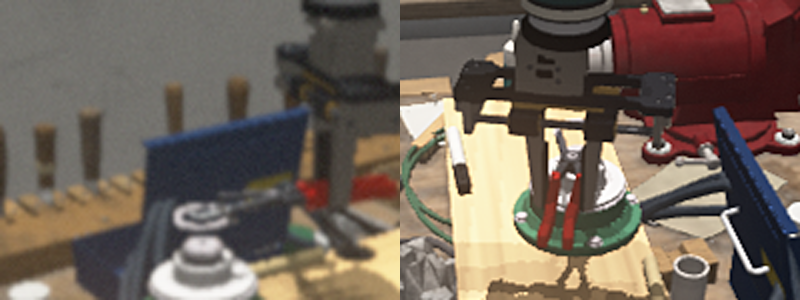

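The scene crop (left) shows the circlip at (203,217) level above the stub at (208,245). The side crop shows the pliers held behind the stub, clear of everything. I'll go down part of the way and recheck.

```bash
python3 -m jog '[{"x":0,"y":0,"z":0.15,"rx":0,"ry":0,"rz":0,"hand":20},{"x":-0.01,"y":0,"z":0.2,"rx":0,"ry":0,"rz":0,"hand":20},{"x":0,"y":0,"z":0.2,"rx":0,"ry":0,"rz":0,"hand":20},{"x":-0.01,"y":0,"z":0.15,"rx":0,"ry":0,"rz":0,"hand":20},{"x":0,"y":0,"z":0.1,"rx":0,"ry":0,"rz":0,"hand":20},{"x":0,"y":0,"z":0,"rx":0,"ry":0,"rz":0,"hand":20},{"x":0,"y":0,"z":0,"rx":0,"ry":0,"rz":0,"hand":20},{"x":0,"y":0,"z":0,"rx":0,"ry":0,"rz":0,"hand":20},{"x":0,"y":0,"z":0,"rx":0,"ry":0,"rz":0,"hand":20},{"x":0,"y":0,"z":0,"rx":0,"ry":0,"rz":0,"hand":20}]'
python3 st.py; python3 chk.py .1925 .201 h8
python3 - <<'E'
from m import *
# stub top seen inside the circlip
for n in ("scene","side","wrist"):
    P=cloud(dict(np.load(n+"f.npz"))); q=disc(P,[.604,.06],.1865,.1905,.0205); print(n,len(q),hullcirc(q)[:1] if len(q)>5 else "")
E
```

```text
time: 17.33
ee_pos: [0.5675, -0.0723, 0.2058]
eef_rot: [0.799, 0.601, 0.009, -0.006]
contact_force: [0.9, 0.3, -1.0]
finger_gap: 0.0317
grasp_force: 30.0
17.3333 [ 0.5675 -0.0723  0.2058] x-axis [0.277  0.9606 0.021 ] z [ 0.0063  0.0201 -0.9998] F [ 0.87  0.28 -1.03] M [-0.09  0.02  0.01] gap 0.0317 29.961315393447876
wrist 815 free [0.6051 0.0604 0.0265] fixedR [0.6045 0.0584] offset fw,lat 0.0039 -0.0007 fw range -0.02 -0.0 r5,95 [0.0241 0.0289] z med 0.1968 slope [-0.0583  0.0013  0.1963]
side 32 free [0.6027 0.058  0.0253] fixedR [0.6027 0.058 ] offset fw,lat 0.0009 -0.0023 fw range -0.019 0.03 r5,95 [0.0215 0.0292] z med 0.1969 slope [-0.0225  0.0214  0.1976]
scene 76 free [0.604  0.0598 0.0264] fixedR [0.604 0.06 ] offset fw,lat 0.003 -0.0016 fw range -0.02 0.032 r5,95 [0.023  0.0296] z med 0.1971 slope [-0.0186  0.0038  0.1971]
scene 32 (array([0.60277246, 0.06206833]),)
side 55 (array([0.59862561, 0.05721008]),)
wrist 1691 (array([0.60253436, 0.05741027]),)
```

```bash
python3 -m jog '[{"x":0,"y":0,"z":0.12,"rx":0,"ry":0,"rz":0,"hand":20},{"x":-0.01,"y":0,"z":0.12,"rx":0,"ry":0,"rz":0,"hand":20},{"x":0,"y":0,"z":0.12,"rx":0,"ry":0,"rz":0,"hand":20},{"x":0,"y":0,"z":0.12,"rx":0,"ry":0,"rz":0,"hand":20},{"x":0,"y":0,"z":0.12,"rx":0,"ry":0,"rz":0,"hand":20},{"x":0,"y":0,"z":0.1,"rx":0,"ry":0,"rz":0,"hand":20},{"x":0,"y":0,"z":0,"rx":0,"ry":0,"rz":0,"hand":20},{"x":0,"y":0,"z":0,"rx":0,"ry":0,"rz":0,"hand":20},{"x":0,"y":0,"z":0,"rx":0,"ry":0,"rz":0,"hand":20},{"x":0,"y":0,"z":0,"rx":0,"ry":0,"rz":0,"hand":20}]'
python3 st.py; python3 chk.py .1755 .184 h9
python3 - <<'E'
from m import *
P=cloud(dict(np.load("wristf.npz"))); q=disc(P,[.604,.06],.1725,.1755,.032); print("collar",len(q),np.median(q,0) if len(q) else "")
E
```

```text
time: 18.32
ee_pos: [0.5676, -0.0721, 0.1883]
eef_rot: [0.799, 0.601, 0.009, -0.006]
contact_force: [-0.2, -0.5, -1.9]
finger_gap: 0.0318
grasp_force: 30.0
18.3167 [ 0.5676 -0.0721  0.1883] x-axis [0.277  0.9606 0.021 ] z [ 0.0062  0.0201 -0.9998] F [-0.24 -0.46 -1.87] M [-0.09  0.03 -0.04] gap 0.0318 29.961332380771637
wrist 1060 free [0.6076 0.069  0.031 ] fixedR [0.6052 0.0609] offset fw,lat 0.0127 -0.0007 fw range -0.02 0.0 r5,95 [0.027  0.0348] z med 0.1794 slope [-0.0978  0.0011  0.1788]
side 28 free [0.6094 0.0667 0.0267] fixedR [0.6075 0.0661] offset fw,lat 0.011 0.0017 fw range -0.019 0.026 r5,95 [0.025  0.0304] z med 0.1796 slope [-0.0304 -0.0224  0.1788]
scene 76 free [0.6057 0.058  0.0266] fixedR [0.6048 0.0593] offset fw,lat 0.0016 0.0005 fw range -0.019 0.032 r5,95 [0.02   0.0315] z med 0.1799 slope [-0.0368  0.0411  0.1808]
collar 1058 [0.59891621 0.03851482 0.17358531]
```

View pics/h9.png

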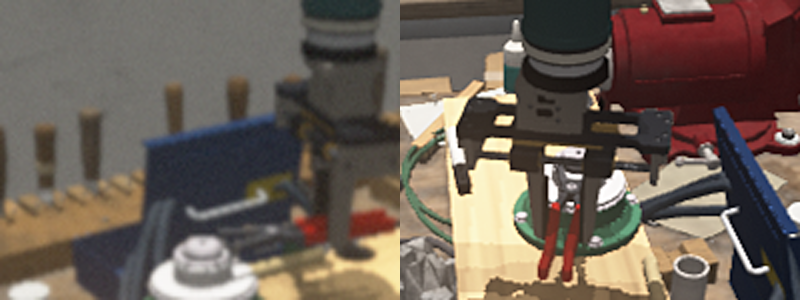

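The circlip is round the stub (scene crop, (205,250)), about 2.7 mm above the collar, with no contact felt. Now the last bit.

```bash
python3 -m jog '[{"x":0,"y":0,"z":0.03,"rx":0,"ry":0,"rz":0,"hand":20},{"x":0,"y":0,"z":0.03,"rx":0,"ry":0,"rz":0,"hand":20},{"x":0,"y":0,"z":0.03,"rx":0,"ry":0,"rz":0,"hand":20},{"x":0,"y":0,"z":0,"rx":0,"ry":0,"rz":0,"hand":20},{"x":0,"y":0,"z":0,"rx":0,"ry":0,"rz":0,"hand":20},{"x":0,"y":0,"z":0,"rx":0,"ry":0,"rz":0,"hand":20},{"x":0,"y":0,"z":0,"rx":0,"ry":0,"rz":0,"hand":20},{"x":0,"y":0,"z":0,"rx":0,"ry":0,"rz":0,"hand":20},{"x":0,"y":0,"z":0,"rx":0,"ry":0,"rz":0,"hand":20},{"x":0,"y":0,"z":0,"rx":0,"ry":0,"rz":0,"hand":20}]'
python3 st.py
python3 - <<'E'
from m import *
s=manip.sense(); e=s["ee_pos"]; Rx=Rot.from_quat(s["eef_rot"]).as_matrix()[:,0]
for n in ("wrist","scene","side"):
    c=cam(n); P=cloud(c); q=disc(P,[.604,.06],.1752,.1795,.0295); q=q[np.hypot(*(q[:,:2]-[.6038,.0602]).T)>.023]; print(n,len(q),np.percentile(q[:,2],[20,50,80]).round(4) if len(q) else "")
    if n=="wrist":
        q=disc(P,[.604,.06],.15,.1565,.054); print("flange",np.median(q[:,2]),np.linalg.lstsq(np.c_[q[:,:2]-[.604,.06],np.ones(len(q))],q[:,2],rcond=None)[0].round(4))
E
```

```text
time: 19.3
ee_pos: [0.5674, -0.0721, 0.1858]
eef_rot: [0.799, 0.601, 0.008, -0.006]
contact_force: [-0.4, -0.6, -1.9]
finger_gap: 0.0313
grasp_force: 30.0
19.3 [ 0.5674 -0.0721  0.1858] x-axis [0.277  0.9606 0.0209] z [ 0.0058  0.0201 -0.9998] F [-0.4  -0.62 -1.94] M [-0.04  0.1   0.04] gap 0.0313 29.962036907672882
wrist 835 [0.1765 0.177  0.1776]
flange 0.15372250460848372 [ 1.100e-03 -1.000e-04  1.537e-01]
scene 33 [0.1763 0.1776 0.1785]
side 11 [0.1765 0.1771 0.1777]
```

```bash
python3 -c "
from rig import manip
print(manip.sign_off())"
```

```text
the job is handed in; nothing more can be done
None
```

The job is handed in at 19.3 s. By camera the cover sits home and level in the rim, and the spread circlip is held on the squeezed pliers round the stub, about 0.3 mm above the groove point and resting at most lightly on the collar. The judge gave no verdict.

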